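# Fit the fruit fork into the peeler's spindle

## Task

Take the big four-tined fruit fork out of the rack and fit it in the spindle of the fruit peeler: turn it under light pressure, without forcing it, until its drive slots drop over the spindle's dogs and it sits fully home and upright. Then let go of it and swing the keeper over its flange as far as it goes, so that the fork cannot lift out. Leave the small fork, the coconut and the brush where they are.

Things in the scene. Friction and masses are not known exactly. Their poses are not given: they have to be found in the camera images.
- big_fork: Big steel fruit fork, about 0.45 kg, standing upright at any yaw in one of the rack's two holes; told by its four tines (round a middle spike) and wide slotted flange. Origin: centre of the flange's underside, z up along the fork. Below it a tapered shank 38 mm long, 25 mm across at the flange, 15 at the foot. The flange is 60 mm across, 11 thick. The tines end 60 mm above the origin.
- fork_hub (a point): Middle of the big fork's hexagonal hub, on its axis 23 mm above the fork's origin: the place to grip. 34 mm across flats, from 11 (top of the flange) to 35 mm above the origin; flats face the fork's +x axis and every 60 degrees from it.
- fork_slots (a point): On the fork's axis, 7 mm above its origin: the roof of the four drive slots in the flange's underside. They run out to the rim along the fork's +x, -x, +y and -y axes, each 11 mm wide and 7 mm deep; the flange is unbroken above them. Any two opposite slots can take the dogs.
- peeler: White fruit peeler, fixed, 240 x 320 mm, steel deck 110 mm high. Origin on the worktop under the spindle axis; x points away from its control side. A column 28 mm thick stands at x 45, y 165 mm up to 390 mm; its knife arm is swung away to +y. Its body's own frame: it does not turn with the spindle.
- spindle (a point): Centre of the spindle's nose face, 134 mm above the worktop; z up along the spindle; axes of the peeler. The nose is 68 mm across with a tapered bore, 25.4 mm at the face plus a 1.5 mm chamfer. Home, the flange lies on this face (fork origin at this point) and the taper has 0.2 mm play. The spindle turns against a drag of 0.25 N m. Over 60 N between fork and peeler mars the taper.
- dogs (a point): On the spindle axis at the height of the dogs' tops, 6 mm above the nose face. Two dogs, 8 mm wide, stand on opposite sides 19.5 to 29.5 mm off the axis, at any angle: it is not measured, but felt or seen. Until the slots meet them the flange rides on them, shank about 1 mm loose. A quarter turn always finds them; play 3 degrees either way. Under 10 N of pressure will not drag the spindle round.
- keeper (a joint): Flat steel bar swinging on an upright pivot by the spindle, counter-clockwise from above as it grows: 0 parked, 1.2 rad at its stop, tongue 2 mm above the flange of a fork that is home and 6 mm in from its rim. Starts at 0 to 0.25, stays where it is left, moves with about 2 N at its knob. If the fork is not home, it runs into the flange.
- keeper_pivot (a point): Pivot of the keeper at the underside of its bar, 13 mm above the nose face, at x -62, y 0 mm from the spindle in the peeler's axes. Axes of the peeler.
- keeper_knob (a point): Centre of the top of the keeper's upright round black knob, 14 mm across and 26 mm high, 49 mm above the nose face, 42 mm from the pivot on the side away from the tongue. At keeper 1.2 it lies straight along the peeler's -x from the pivot; at 0 it lies 1.2 rad clockwise from there (seen from above), on the +y side.
- fork_rack: White plastic block, fixed, 215 x 90 x 60 mm, origin at the centre of its underside, with two 30 mm holes 58 mm either way along its x axis; a fork stands in each, its flange resting on the top.
- small_fork: The small fork in the other hole: three tines round a middle spike, plain flange 42 mm across, hexagonal hub 22 mm. To be left alone. Origin at the centre of its flange's underside, top 47 mm above it.
- coconut: A coconut, 108 mm across, in a small green display crate on the worktop (136 x 136 mm, walls 55 mm high); to be left alone. Origin at its foot.
- brush: A brush lying flat on the worktop on the far side of the rack from the peeler; to be left alone.
Not all that is in view belongs to the job. Leave any blue, green or turquoise look-alike of the big_fork alone.

How it is judged:
By the outcome, as a careful person would: the job done as asked, in the order asked, and still so for the second after the job is handed in, with the robot touching nothing.
It also fails if it takes over 67 s, if anything falls off the work surface, if the arm or the gripper's body presses on something with over 40 N, if the wrist force passes 120 N, or if a joint passes its speed limit or range.

## Robot

A 7-joint arm with a two-finger parallel gripper is mounted at the origin on the work surface. World frame = base frame: x ahead of the robot, y to its left, z up, the work surface at z = 0. Lengths are in m, angles in degrees, forces in N, time in s.
With the tool pointing down it reaches from about 0.425 to 0.875 m from the base axis. Payload 4.7 kg.
Tool frame: the origin (TCP) lies midway between the tips of the shut fingers; the grasp point (between the pads) lies env.grip_point_offset behind it (env.grip_point_offset is the distance from the TCP to the grasp point, in m); x points along the fingers, y is the direction in which the jaws open and shut, and the axes are right-handed (so a half turn about x gives the same grasp; the last joint's range is limited). The gripper opens to 87 mm and grips with 3 to 60 N. Pads are 19 mm wide; open, the fingers measure 117 mm over their backs; the gripper's body (75 mm by 190 mm) begins 51 mm behind the grasp point.
Start: joints at [69.219, 18.392, -4.016, 83.108, 1.295, 78.541, -3.26], TCP at [0.239, -0.604, 0.223] pointing down, gripper open.
Joint ranges: [-163.93, 163.93], [-17.29, 119.83], [-79.2, 71.16], [3.27, 140.29], [-89.18, 269.18], [5.43, 117.66], [-154.24, 154.24]. Speed limits (degrees/s): [147.25, 147.25, 180, 180, 180, 180, 180].

## Interface

Orientations are given as [roll, pitch, yaw] about the fixed x, y, z axes, in that order (R = Rz(yaw) Ry(pitch) Rx(roll)).
In Python, from cell import readout, read_camera, camera_params, sign_off, spot_in, pinpoint, env gives the robot as it stands.
- The arm moves only by the shell command python3 -m pendant 'ROWS' [OPENING] [FORCE]. ROWS is a JSON object of lists of equal length, an entry for each row: "xyz": the shift along the world's x, y, z in m, a list of three; "turn": the turn about the world's z in rad. A call has 1 to 10 rows; each row shifts and turns the pose as measured when the row begins; what a row does not reach is not made up. A row lasts 1/8 s, in which the tool goes at most 62.5 mm and 10.7 degrees, less where a joint would pass 70% of its speed; a pose out of reach is approached as far as the arm can. A call is refused whole if a number of a shift passes 0.0625 or a number of a turn 0.188, either way. A call with a gripper value outside its range is refused whole. OPENING is the opening, from 0 (shut) to 1 (fully open), set as the call begins (- or left out, the last holds). The fingers move at their own pace and stop on an object; FORCE is the grip in N (left out, the last holds). Time passes only in rows, so rows that do not move let the fingers close. It gives the time, the measured TCP pose, the force and the opening at its end, in the units of the state.
- readout.get_obs(): the state, without advancing time (a new reading comes with each control period).
- read_camera(name): name is "side" or "top" or "wrist"; returns the picture (384x512x3 uint8, red, green, blue); there is no depth.
- camera_params(name): a dict with "fx", "fy", "cx", "cy" (pixels), "rvec" (rotation vector, rad) and "tvec" (3), from world to camera coordinates, as OpenCV has them; the wrist camera has in their place "hand_eye" (4x4, takes a point from camera to tool coordinates, whose origin is the TCP and whose axes are the tool frame's). Camera axes: x right, y down, z forward; pixel columns grow to the right and rows downward; lengths in m; the calibration is good to about 2 mm. A picture is of the moment at which its call begins: read the wrist's pose just before it. camera_params takes no time and is no camera call.
- sign_off(): hands the job in, once; it reports no verdict.
Trained networks look in the newest picture that a camera, given by its name, has taken for a name from the list of things; names that differ only in an ending like _2 or _b are one class to them, and where a whole thing is asked for, a point or a joint stands for the part that bears it (a point fixed in the world has none). Each returns a list of dicts, best first, with "score" (0 to 1); they miss things now and then, are a little off and sometimes report something else, mostly with a low value. They report only what shows in the picture. A call takes as long as a camera call. They do not tell look-alikes from the thing itself.
- spot_in(camera, name): "at" ([x, y, z] in m, in the coordinates of the camera as it stood for that picture, good to about 4 mm: the middle of the surface that is visible of it).
- pinpoint(camera, name): "at" ([x, y, z] in m, in the coordinates of the camera as it stood for that picture, good to about 4 mm: a listed point, or the origin of a listed thing).
The state is a dict: "time_s": time; "qpos": joint angles; "joint_velocities": joint speeds; "effort": joint torques, N m; "tool_pos": TCP position; "tool_rot": TCP orientation; "force": force on the tool from outside, world axes, zero at the start; "wrist_torque": the same for the moment, N m; "grip_width": finger opening in m.
Only numpy, scipy, OpenCV 4.12 (cv2) and the standard library are available. Lean on these libraries where they do the work, as an engineer would, in place of code of your own. Each camera call takes 0.05 s, during which the arm holds its last target.

## Working session

There is one attempt and no reset: what is moved stays moved. The work goes in short steps, Python scripts to look and compute and a shell command to move; the robot and the scene stay as the last step left them, time stands still between calls to the robot, and variables do not carry over. Pictures are saved under pics/ and viewed, and the job is handed in when it is done.

```bash
ls; mkdir -p pics; cat > h.py <<'E'
import numpy as np, cv2
from cell import readout, read_camera, camera_params, spot_in, pinpoint, env
from scipy.spatial.transform import Rotation as R
def tool():
    o=readout.get_obs(); return R.from_euler('xyz',o['tool_rot'],degrees=True).as_matrix(),np.array(o['tool_pos'])
def cam2world(name):
    p=camera_params(name)
    if 'hand_eye' in p:
        H=np.array(p['hand_eye']); Rm,t=tool(); return Rm@H[:3,:3], Rm@H[:3,3]+t
    Rc=cv2.Rodrigues(np.array(p['rvec'],float))[0]; return Rc.T, -Rc.T@np.array(p['tvec'],float).ravel()
def shot(name,fn):
    cw=cam2world(name); im=read_camera(name); cv2.imwrite('pics/'+fn+'.png',im[:,:,::-1]); return im,cw
def pin(name,thing,cw,f=pinpoint,n=3):
    for d in f(name,thing)[:n]:
        print(name,thing,round(d['score'],2),np.round(cw[0]@np.array(d['at'])+cw[1],4))
def px(name,P,cw=None):
    p=camera_params(name); cw=cw or cam2world(name); q=cw[0].T@(np.array(P)-cw[1]); return p['fx']*q[0]/q[2]+p['cx'],p['fy']*q[1]/q[2]+p['cy']
def ray(name,u,v,z,cw=None):
    p=camera_params(name); cw=cw or cam2world(name); d=cw[0]@np.array([(u-p['cx'])/p['fx'],(v-p['cy'])/p['fy'],1]); s=(z-cw[1][2])/d[2]; return cw[1]+s*d
E
python3 - <<'E'
from h import *
print(readout.get_obs(),env.grip_point_offset)
for c in('top','side'):
    im,cw=shot(c,c+'0')
    for t in('big_fork','spindle','keeper_knob'): pin(c,t,cw)
im,cw=shot('wrist','wrist0')
print(readout.get_obs()['time_s'])
E
```

```text
pics
{'time_s': 0.0, 'qpos': array([69.21860313, 18.44077239, -4.0159583 , 83.17265507,  1.2962954 ,
       78.53903259, -3.25990642]), 'joint_velocities': array([ 0.02249601,  0.0322814 ,  0.02038254, -0.00178515,  0.03472238,
       -0.07901996, -0.0085546 ]), 'effort': array([-1.95678736e-04, -4.91286349e+01, -4.03940147e-01, -3.12532282e+01,
       -6.39695465e-02,  4.37951228e-02,  1.73227936e-04]), 'tool_pos': array([ 0.23892474, -0.60393073,  0.22146183]), 'tool_rot': array([-86.44667342,  89.8926449 , 115.1451806 ]), 'force': array([-0.23180667, -1.10252896, -0.24206174]), 'wrist_torque': array([-0.00119534, -0.01759968,  0.03226081]), 'grip_width': 0.087031588161055} 0.0187
top big_fork 0.9 [ 0.5206 -0.147   0.0345]
top big_fork 0.8 [ 0.4577 -0.2612  0.0597]
top big_fork 0.76 [ 0.4167 -0.1501  0.0415]
top spindle 0.92 [0.5524 0.108  0.1367]
top keeper_knob 0.91 [0.4882 0.1647 0.1839]
side big_fork 0.93 [ 0.5202 -0.1553  0.0357]
side big_fork 0.7 [ 0.4598 -0.2605  0.0613]
side big_fork 0.68 [ 0.4142 -0.1506  0.0354]
side spindle 0.92 [0.5507 0.1129 0.1369]
side keeper_knob 0.87 [0.4848 0.1646 0.1837]
0.45
```

View pics/top0.png

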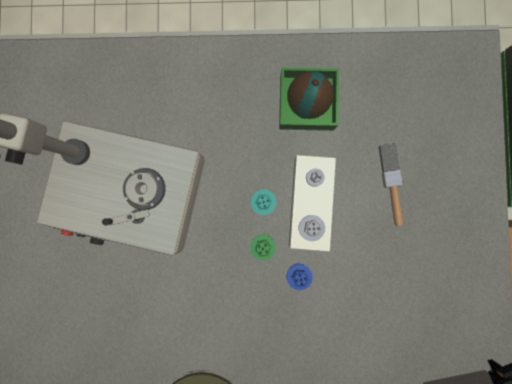

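View pics/side0.png

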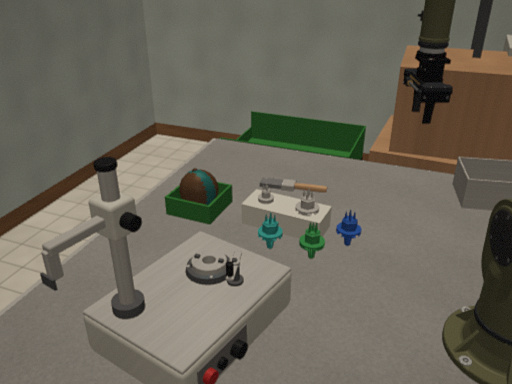

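View pics/wrist0.png

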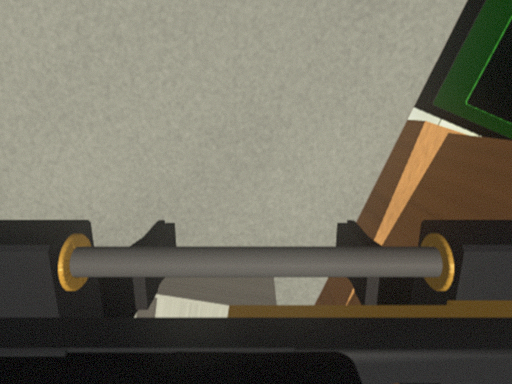

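```bash
python3 - <<'E'
from h import *
print(np.round(tool()[0],3))
for c in('top','side'):
    im,cw=shot(c,c+'1')
    for t in('peeler','fork_rack','small_fork','keeper_pivot','dogs','fork_hub','keeper_knob'): pin(c,t,cw,n=2)
    if c=='top':
        a=cv2.resize(im[150:250,30:350],None,fx=2.5,fy=2.5,interpolation=3)
        b=cv2.resize(im[160:235,95:175],(400,300),interpolation=3); d=cv2.resize(im[195:270,275:355],(400,300),interpolation=3)
        cv2.imwrite('pics/t1c.png',np.hstack([b,d])[:,:,::-1])
print(readout.get_obs()['time_s'])
E
```

```text
[[-0.     0.368 -0.93 ]
 [ 0.    -0.93  -0.368]
 [-1.    -0.     0.   ]]
top peeler 0.75 [0.5513 0.1069 0.0007]
top fork_rack 0.81 [ 0.5185 -0.2675 -0.0014]
top small_fork 0.59 [ 0.5772 -0.2686  0.0596]
top keeper_pivot 0.75 [0.4898 0.1231 0.1437]
top dogs 0.58 [0.5516 0.1041 0.1412]
top fork_hub 0.83 [ 0.5174 -0.1593  0.0635]
top fork_hub 0.69 [ 0.4128 -0.1516  0.0634]
top keeper_knob 0.8 [0.4844 0.1634 0.1817]
side peeler 0.83 [5.496e-01 1.111e-01 4.000e-04]
side peeler 0.61 [0.5531 0.1114 0.1361]
side fork_rack 0.82 [ 0.5173 -0.271  -0.0011]
side keeper_pivot 0.8 [0.4915 0.126  0.15  ]
side keeper_pivot 0.56 [ 0.7717 -0.2649  0.0033]
side dogs 0.68 [0.5524 0.1125 0.1371]
side dogs 0.47 [ 0.4585 -0.2607  0.0609]
side fork_hub 0.85 [ 0.5234 -0.1498  0.0591]
side fork_hub 0.81 [ 0.3478 -0.2332  0.062 ]
side keeper_knob 0.5 [0.4811 0.1672 0.1852]
1.25
```

View pics/t1c.png

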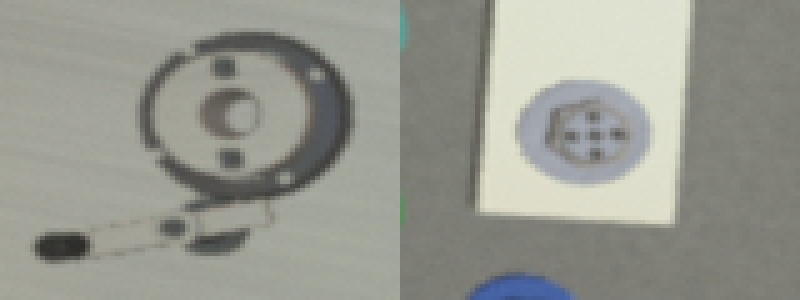

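```bash
python3 -m pendant '{"xyz":[[0.028,0.043,0.005],[0.028,0.043,0.005],[0.028,0.043,0.005],[0.028,0.043,0.005],[0.028,0.043,0.005],[0.028,0.043,0.005],[0.028,0.043,0],[0.0,0.0,0]],"turn":[0,0,0,0,0,0,0,0]}' 0.85 20; python3 - <<'E'
from h import *
print(np.array(camera_params('wrist')['hand_eye']).round(4),tool())
im,cw=shot('wrist','w2'); print(cw)
for t in('big_fork','fork_hub'):pin('wrist',t,cw)
E
```

```text
time_s: 2.25
tool_pos: [0.4388, -0.2931, 0.2542]
tool_rot: [109.0, 89.8, -49.5]
force: [-0.4, -0.4, -0.3]
grip_width: 0.0736
[[ 6.000e-04 -2.513e-01  9.679e-01 -1.629e-01]
 [ 1.000e+00 -1.100e-03 -9.000e-04 -0.000e+00]
 [ 1.300e-03  9.679e-01  2.513e-01 -6.810e-02]
 [ 0.000e+00  0.000e+00  0.000e+00  1.000e+00]] (array([[ 0.00213726,  0.36646392, -0.93042981],
       [-0.0025011 , -0.93042706, -0.36646858],
       [-0.99999459,  0.00311034, -0.001072  ]]), array([ 0.43875107, -0.29306679,  0.25415307]))
(array([[ 0.36522596, -0.90152717, -0.23207489],
       [-0.93091543, -0.35301329, -0.09369137],
       [ 0.0025398 ,  0.25026062, -0.96817518]]), array([ 0.50174616, -0.26766756,  0.4170895 ]))
wrist big_fork 0.87 [ 0.5161 -0.1513  0.0418]
wrist big_fork 0.8 [ 0.3477 -0.2337  0.0409]
wrist big_fork 0.57 [ 0.413  -0.1517  0.0389]
wrist fork_hub 0.77 [ 0.4141 -0.1519  0.064 ]
wrist fork_hub 0.74 [ 0.3455 -0.2342  0.0608]
wrist fork_hub 0.61 [ 0.5216 -0.1534  0.0601]
```

View pics/w2.png

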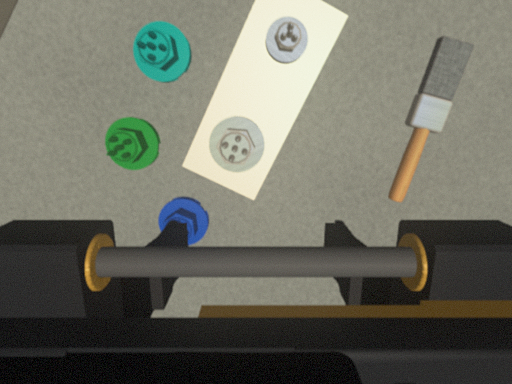

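```bash
cat >> h.py <<'E'
def rect(im,name,cw,cx,cy,z,half,N=400):
    # metric top-down: col=+x world right, row up=+y
    u=np.linspace(-half,half,N); X,Y=np.meshgrid(cx+u,cy-u)
    p=camera_params(name); P=np.stack([X,Y,np.full_like(X,z)],-1)-cw[1]; q=P@cw[0]
    return cv2.remap(im,(p['fx']*q[...,0]/q[...,2]+p['cx']).astype(np.float32),(p['fy']*q[...,1]/q[...,2]+p['cy']).astype(np.float32),cv2.INTER_CUBIC)
E
cat > a.py <<'E'
from h import *
im=cv2.imread('pics/w2.png')[:,:,::-1].copy(); cw=cam2world('wrist')
a=rect(im,'wrist',cw,.458,-.261,.071,.045); b=rect(im,'wrist',cw,.458,-.261,.095,.045)
for k in(a,b): cv2.drawMarker(k,(200,200),(255,0,0),cv2.MARKER_CROSS,12)
cv2.circle(a,(200,200),133,(255,0,0),1)
cv2.imwrite('pics/r2.png',np.hstack([a,b])[:,:,::-1])
E
python3 a.py
```

```text
(no output)
```

View pics/r2.png

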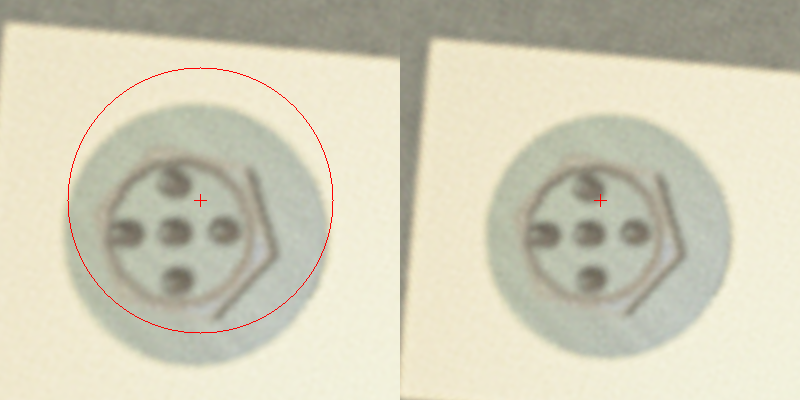

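```bash
cat > a.py <<'E'
from h import *
im,cw=shot('wrist','w3'); im=im.copy();print(tool()[1])
C=(.457,-.2665)
a=rect(im,'wrist',cw,*C,.071,.045); b=rect(im,'wrist',cw,*C,.095,.045)
for k in(a,b): cv2.drawMarker(k,(200,200),(255,0,0),cv2.MARKER_CROSS,12)
cv2.circle(a,(200,200),133,(255,0,0),1)
im=cv2.imread('pics/top1.png')[:,:,::-1].copy(); cw=cam2world('top')
c=rect(im,'top',cw,*C,.071,.045);cv2.circle(c,(200,200),133,(255,0,0),1)
im=cv2.imread('pics/side1.png')[:,:,::-1].copy(); cw=cam2world('side')
d=rect(im,'side',cw,*C,.071,.045);cv2.circle(d,(200,200),133,(255,0,0),1)
cv2.imwrite('pics/r3.png',cv2.resize(np.vstack([np.hstack([a,b]),np.hstack([c,d])]),(600,600))[:,:,::-1])
E
python3 a.py
```

```text
[ 0.43483398 -0.29937425  0.25352527]
```

View pics/r3.png

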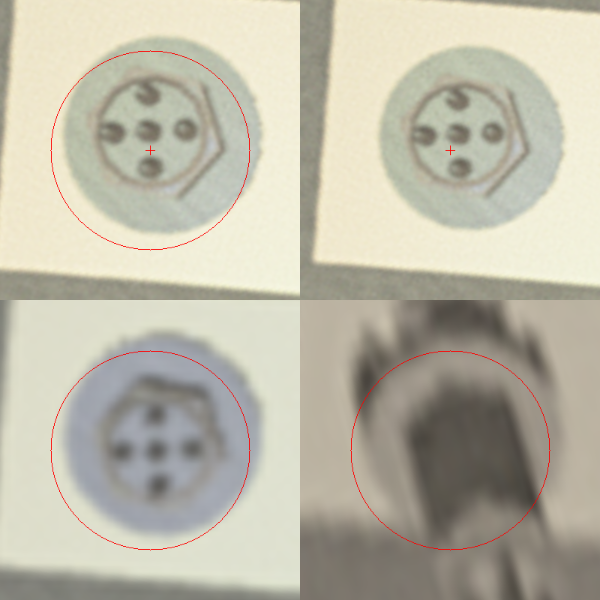

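```bash
cat > a2.py <<'E'
from h import *
C=(.552,.109)
im=cv2.imread('pics/top1.png')[:,:,::-1].copy(); cw=cam2world('top')
c=rect(im,'top',cw,*C,.134,.09,600);cv2.circle(c,(300,300),113,(255,0,0),1)
cv2.drawMarker(c,(300,300),(255,0,0),cv2.MARKER_CROSS,12)
cv2.imwrite('pics/r4.png',c[:,:,::-1])
p=cw; 
# column base
for uv in((76,151),):print(ray('top',*uv,.12))
E
python3 a2.py
```

```text
[0.63472696 0.25662402 0.12      ]
```

View pics/r4.png

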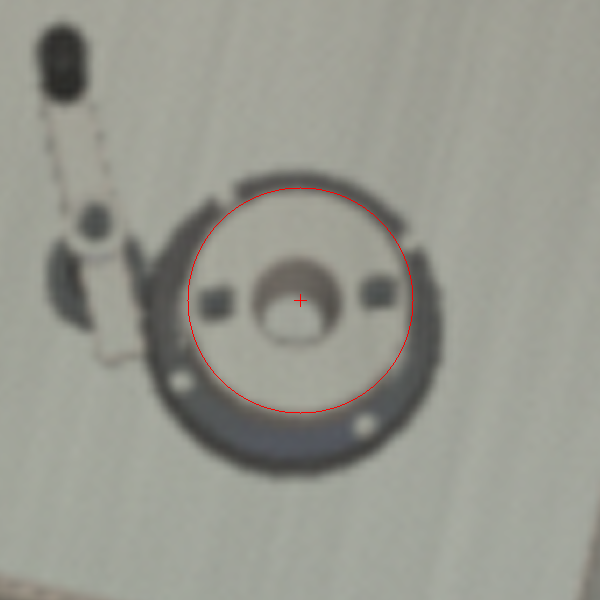

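```bash
python3 -m pendant '{"xyz":[[0.013,0.019,0],[0.013,0.019,-0.02],[0,0,-0.03],[0,0,-0.02],[0,0,0],[0,0,0]],"turn":[0.145,0.145,0.145,0,0,0]}' 0.7 20; python3 - <<'E'
from h import *
Rm,t=tool();print(t,np.degrees(np.arctan2(Rm[1,1],Rm[0,1])), Rm[:,0])
im,cw=shot('wrist','w5');im=im.copy();print(tool()[1])
C=(.461,-.2615)
a=rect(im,'wrist',cw,*C,.071,.045); b=rect(im,'wrist',cw,*C,.095,.045)
for k in(a,b): cv2.drawMarker(k,(200,200),(255,0,0),cv2.MARKER_CROSS,12)
cv2.circle(a,(200,200),133,(255,0,0),1)
for k in range(6):
    an=np.radians(16.5+30+60*k);an2=an+np.radians(60);r=17/.225/np.cos(np.radians(30))
    cv2.line(b,(int(200+r*np.cos(an)),int(200-r*np.sin(an))),(int(200+r*np.cos(an2)),int(200-r*np.sin(an2))),(255,0,0),1)
cv2.imwrite('pics/r5.png',np.hstack([a,b])[:,:,::-1])
E
```

```text
time_s: 3.2
tool_pos: [0.4568, -0.2704, 0.1821]
tool_rot: [63.8, 89.7, -70.6]
force: [0.5, 1.0, 0.2]
grip_width: 0.0609
[ 0.45680607 -0.27044397  0.18208357] -44.44887255603091 [ 0.0018506  -0.00525704 -0.99998447]
[ 0.45668262 -0.27046526  0.18204637]
```

View pics/r5.png

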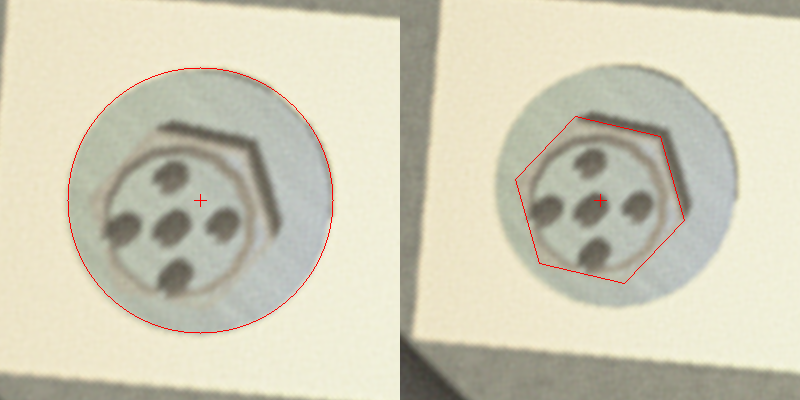

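```bash
python3 -m pendant '{"xyz":[[0.0043,0.009,-0.01],[0,0,-0.02],[0,0,-0.03],[0,0,-0.02],[0,0,0]],"turn":[0,0,0,0,0]}' 0.7 20;  python3 - <<'E'
from h import *
Rm,t=tool();print(t,np.degrees(np.arctan2(Rm[1,1],Rm[0,1])))
im,cw=shot('wrist','w6')
E
```

```text
time_s: 3.88
tool_pos: [0.464, -0.2595, 0.1018]
tool_rot: [88.9, 89.4, -45.5]
force: [0.7, -0.1, 0.1]
grip_width: 0.0609
[ 0.46397682 -0.25945076  0.10175701] -44.41924395715419
```

View pics/w6.png

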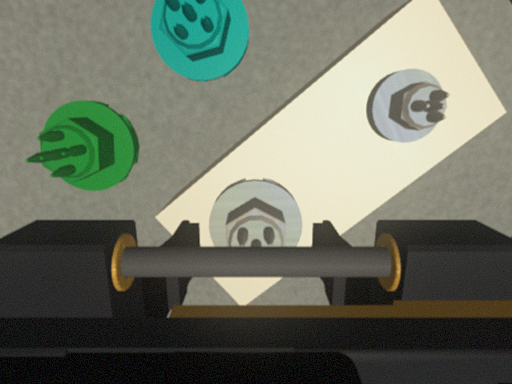

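```bash
python3 -m pendant '{"xyz":[[-0.003,-0.002,-0.014],[0,0,-0.008],[0,0,-0.003],[0,0,0]],"turn":[0,0,0,0]}' 0.7 20
```

```text
time_s: 4.42
tool_pos: [0.463, -0.2624, 0.0784]
tool_rot: [93.8, 89.1, -40.6]
force: [-0.3, -0.5, 0.1]
grip_width: 0.0609
```

```bash
python3 -m pendant '{"xyz":[[-0.0018,0.0008,-0.003],[0,0,0],[0,0,0]],"turn":[0,0,0]}' 0.7 20;  python3 - <<'E'
from h import *
Rm,t=tool();print(t,Rm.round(4))
E
```

```text
time_s: 4.8
tool_pos: [0.4615, -0.2618, 0.0758]
tool_rot: [94.4, 89.0, -40.0]
force: [0.3, -0.6, -0.6]
grip_width: 0.061
[ 0.46153479 -0.26184861  0.07578019] [[ 0.0131  0.714  -0.7   ]
 [-0.011  -0.6999 -0.7142]
 [-0.9999  0.017  -0.0013]]
```

```bash
python3 -m pendant '{"xyz":[[0,0,0],[0,0,0],[0,0,0],[0,0,0]],"turn":[0,0,0,0]}' 0.2 35;  python3 - <<'E'
from h import *
Rm,t=tool();print(t,Rm.round(4))
E
```

```text
time_s: 5.3
tool_pos: [0.4618, -0.262, 0.0761]
tool_rot: [94.6, 89.0, -39.9]
force: [0.2, -0.4, -0.4]
grip_width: 0.0334
[ 0.46175532 -0.26196121  0.07606437] [[ 0.0135  0.7141 -0.7   ]
 [-0.0113 -0.6999 -0.7142]
 [-0.9998  0.0175 -0.0014]]
```

```bash
python3 -m pendant '{"xyz":[[0,0,0.02],[0,0,0.05],[0,0,0.06],[0,0.02,0.05],[0.015,0.05,0.02],[0.015,0.05,0],[0.015,0.05,0],[0.015,0.05,0],[0.015,0.05,0],[0,0,0]],"turn":[0,0,0,0,-0.14,-0.14,-0.14,-0.14,-0.14,0]}' - 35;  python3 - <<'E'
from h import *
Rm,t=tool();print(t,Rm.round(4),np.degrees(np.arctan2(Rm[1,1],Rm[0,1])))
im,cw=shot('wrist','w7')
E
```

```text
time_s: 6.55
tool_pos: [0.5271, 0.0196, 0.2699]
tool_rot: [-17.2, 89.6, 166.7]
force: [-0.2, -0.9, -4.2]
grip_width: 0.0336
[0.52710782 0.01962319 0.2699449 ] [[-0.0076  0.0686 -0.9976]
 [ 0.0018 -0.9976 -0.0686]
 [-1.     -0.0023  0.0075]] -86.06577906348217
```

View pics/w7.png

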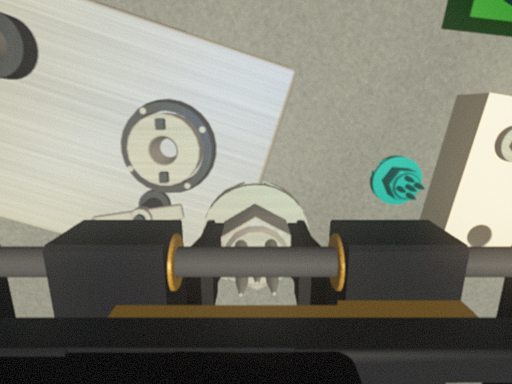

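```bash
python3 - <<'E'
from h import *
Rm,t=tool();print(t,Rm.round(4))
im,cw=shot('wrist','w8');im=im.copy();print(tool()[1])
pin('wrist','spindle',cw);pin('wrist','dogs',cw);pin('wrist','keeper_pivot',cw)
C=(.5513,.1095)
a=rect(im,'wrist',cw,*C,.134,.045); b=rect(im,'wrist',cw,*C,.140,.045)
for k in(a,b): cv2.drawMarker(k,(200,200),(255,0,0),cv2.MARKER_CROSS,12)
cv2.circle(a,(200,200),151,(255,0,0),1);cv2.circle(a,(200,200),63,(255,0,0),1)
cv2.line(b,(69,209),(331,191),(255,0,0),1)
cv2.imwrite('pics/r8.png',np.hstack([a,b])[:,:,::-1])
E
```

```text
[0.52672651 0.01604813 0.26954323] [[-8.800e-03  6.560e-02 -9.978e-01]
 [-8.000e-04 -9.978e-01 -6.560e-02]
 [-1.000e+00  2.000e-04  8.800e-03]]
[0.5267115  0.01347892 0.26960793]
wrist spindle 0.65 [0.5493 0.1085 0.1319]
wrist dogs 0.66 [0.5489 0.1081 0.1409]
wrist keeper_pivot 0.72 [0.4878 0.1247 0.1469]
```

View pics/r8.png

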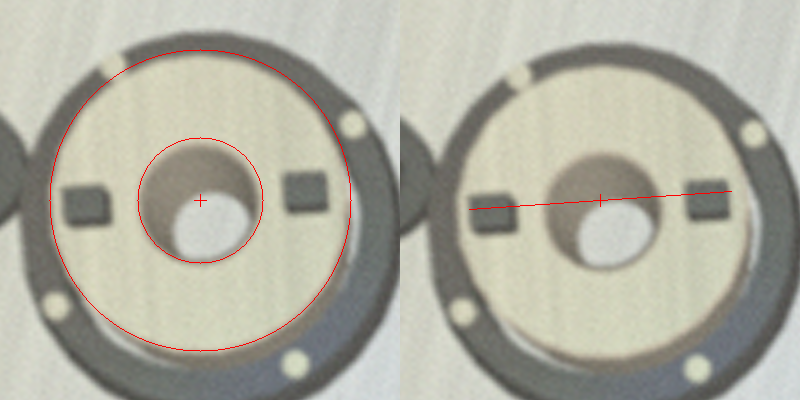

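```bash
python3 -m pendant '{"xyz":[[0.01,0.04,0],[0.01,0.04,0],[0.003,0.012,0],[0,0,0],[0,0,0]],"turn":[0,0,0,0,0]}' - 35;  python3 - <<'E'
from h import *
Rm,t=tool();print(t,Rm.round(4))
E
```

```text
time_s: 7.42
tool_pos: [0.5508, 0.0948, 0.2693]
tool_rot: [33.7, 89.4, -143.9]
force: [-0.7, -0.4, -6.0]
grip_width: 0.0335
[0.55082168 0.09476241 0.26927095] [[-0.0091  0.0421 -0.9991]
 [-0.0066 -0.9991 -0.042 ]
 [-0.9999  0.0062  0.0094]]
```

```bash
python3 -m pendant '{"xyz":[[0.0005,0.014,0],[0,0,0],[0,0,-0.025],[0,0,-0.025],[0,0,0],[0,0,0]],"turn":[0.02,0,0,0,0,0]}' - 35;  python3 - <<'E'
from h import *
Rm,t=tool();print(t,Rm.round(4),np.degrees(np.arctan2(Rm[1,1],Rm[0,1])))
for c in ('wrist','side'):shot(c,c[0]+'9')
E
```

```text
time_s: 8.18
tool_pos: [0.5523, 0.1061, 0.2199]
tool_rot: [52.0, 89.4, -124.7]
force: [-0.3, 0.4, -4.4]
grip_width: 0.0339
[0.55227548 0.10608494 0.21993484] [[-0.0062  0.0586 -0.9983]
 [-0.009  -0.9982 -0.0585]
 [-0.9999  0.0086  0.0067]] -86.64003740782411
```

View pics/w9.png

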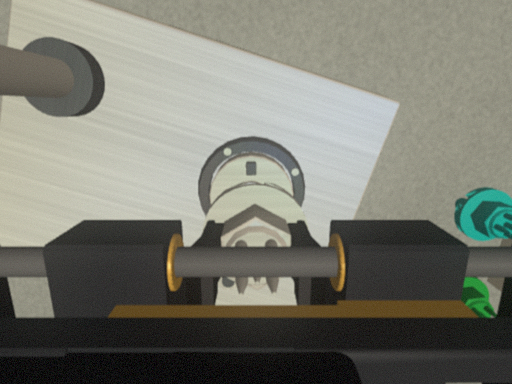

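View pics/s9.png

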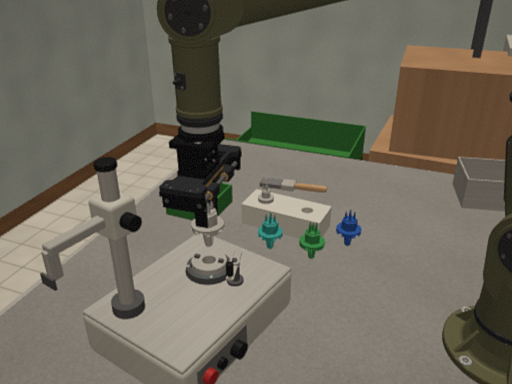

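```bash
python3 -m pendant '{"xyz":[[-0.0008,0.0032,-0.008],[0,0,-0.012],[0,0,-0.004],[0,0,0]],"turn":[0,0,0,0]}' - 35;  python3 - <<'E'
from h import *
Rm,t=tool();print(t,Rm[:,0].round(4),np.degrees(np.arctan2(Rm[1,1],Rm[0,1])),readout.get_obs()['wrist_torque'])
E
```

```text
time_s: 8.78
tool_pos: [0.5518, 0.1097, 0.1953]
tool_rot: [59.5, 89.4, -117.1]
force: [0.5, -0.1, -4.3]
grip_width: 0.0336
[0.55181672 0.10970641 0.19529038] [-0.0046 -0.009  -0.9999] -86.63490487532438 [ 0.09382138  0.00980284 -0.02109786]
```

```bash
python3 -m pendant '{"xyz":[[-0.0003,-0.0003,-0.006],[0,0,-0.006],[0,0,-0.004],[0,0,0]],"turn":[0,0,0,0]}' - 35;  python3 - <<'E'
from h import *
Rm,t=tool();print(t,Rm[:,0].round(4),np.degrees(np.arctan2(Rm[1,1],Rm[0,1])),readout.get_obs()['wrist_torque'])
E
```

```text
time_s: 9.28
tool_pos: [0.5516, 0.1092, 0.1782]
tool_rot: [60.2, 89.4, -116.5]
force: [-0.3, 0.4, -4.2]
grip_width: 0.0333
[0.55161434 0.10923274 0.17821609] [-0.0045 -0.009  -0.9999] -86.64845263834617 [ 0.02427462  0.05091189 -0.02246132]
```

```bash
python3 -m pendant '{"xyz":[[0,0,-0.005],[0,0,-0.005],[0,0,-0.002],[0,0,0]],"turn":[0,0,0,0]}' - 35;  python3 - <<'E'
from h import *
Rm,t=tool();print(t,Rm[:,0].round(4),np.degrees(np.arctan2(Rm[1,1],Rm[0,1])),readout.get_obs()['wrist_torque'])
im,cw=shot('wrist','w10');shot('side','s10')
E
```

```text
time_s: 9.78
tool_pos: [0.5518, 0.1093, 0.1655]
tool_rot: [61.6, 89.4, -115.1]
force: [1.0, 0.3, -5.1]
grip_width: 0.0341
[0.55176568 0.1092505  0.16551856] [-0.0042 -0.0089 -1.    ] -86.65176264706336 [ 0.07357448 -0.0197249  -0.01356698]
```

View pics/w10.png

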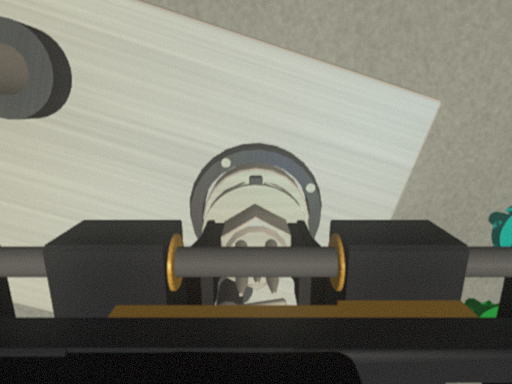

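```bash
python3 -m pendant '{"xyz":[[0,0,-0.004],[0,0,-0.003],[0,0,0]],"turn":[0,0,0]}' - 35;  python3 - <<'E'
from h import *
Rm,t=tool();print(t,Rm[:,0].round(4),np.degrees(np.arctan2(Rm[1,1],Rm[0,1])),readout.get_obs()['wrist_torque'])
E
```

```text
time_s: 10.25
tool_pos: [0.5521, 0.1093, 0.1585]
tool_rot: [66.1, 89.5, -110.5]
force: [-0.6, 0.6, -5.0]
grip_width: 0.0343
[0.55206129 0.10928848 0.15851767] [-0.0033 -0.0089 -1.    ] -86.65906880894254 [ 0.04328505  0.03266836 -0.00740805]
```

```bash
python3 -m pendant '{"xyz":[[-0.0004,0,-0.002],[0,0,-0.0015],[0,0,0]],"turn":[0,0,0]}' - 35;  python3 - <<'E'
from h import *
Rm,t=tool();print(t,Rm[:,0].round(4),np.degrees(np.arctan2(Rm[1,1],Rm[0,1])),readout.get_obs()['wrist_torque'])
E
```

```text
time_s: 10.62
tool_pos: [0.5517, 0.1093, 0.1548]
tool_rot: [66.7, 89.5, -109.9]
force: [0.4, 0.1, -4.7]
grip_width: 0.0336
[0.55168068 0.10929746 0.15484133] [-0.0032 -0.0089 -1.    ] -86.66003783093929 [ 0.0268683  -0.0012779   0.02849965]
```

```bash
python3 -m pendant '{"xyz":[[0,0,-0.0015],[0,0,-0.001],[0,0,0]],"turn":[0,0,0]}' - 35;  python3 - <<'E'
from h import *
Rm,t=tool();print(t,Rm[:,0].round(4),np.degrees(np.arctan2(Rm[1,1],Rm[0,1])),readout.get_obs()['wrist_torque'])
E
```

```text
time_s: 11.0
tool_pos: [0.5518, 0.1092, 0.1523]
tool_rot: [68.5, 89.5, -108.2]
force: [0.4, 0.2, -4.6]
grip_width: 0.0338
[0.55180728 0.10919154 0.15225388] [-0.003 -0.009 -1.   ] -86.66259743480884 [0.00306478 0.02673691 0.00364574]
```

```bash
python3 -m pendant '{"xyz":[[0,0,-0.0012],[0,0,-0.001],[0,0,0]],"turn":[0,0,0]}' - 35;  python3 - <<'E'
from h import *
Rm,t=tool();print(t,Rm[:,0].round(4),np.degrees(np.arctan2(Rm[1,1],Rm[0,1])),readout.get_obs()['wrist_torque'])
shot('side','s11')
im=cv2.imread('pics/s11.png'); cv2.imwrite('pics/s11c.png',cv2.resize(im[180:300,150:290],(700,600),interpolation=3))
E
```

```text
time_s: 11.38
tool_pos: [0.5519, 0.1091, 0.1503]
tool_rot: [70.9, 89.4, -105.8]
force: [-0.3, -0.6, -5.0]
grip_width: 0.0336
[0.55194982 0.10906967 0.15028046] [-0.0026 -0.0093 -1.    ] -86.6732428008119 [-0.05949643  0.06201736  0.00477264]
```

View pics/s11c.png

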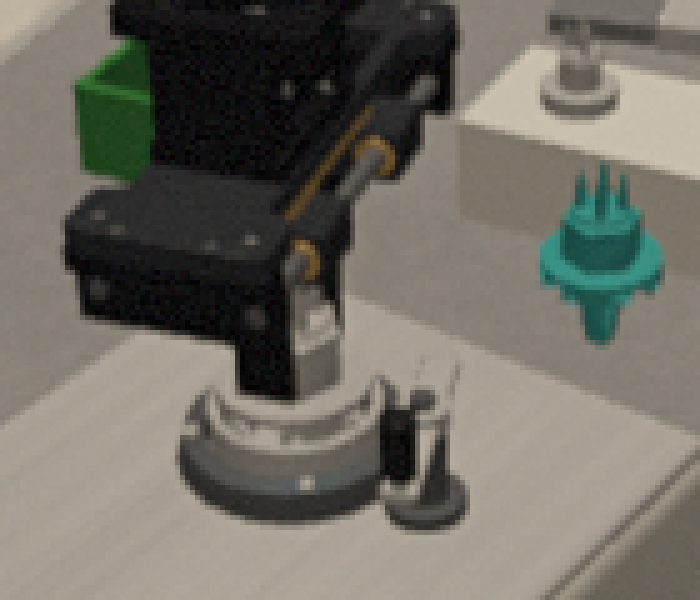

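```bash
python3 -m pendant '{"xyz":[[0,0,-0.001],[0,0,0]],"turn":[0,0]}' - 35;  python3 - <<'E'
from h import *
Rm,t=tool();print(t,Rm[:,0].round(4),np.degrees(np.arctan2(Rm[1,1],Rm[0,1])),readout.get_obs()['wrist_torque'])
E
python3 -m pendant '{"xyz":[[0,0,-0.001],[0,0,0]],"turn":[0,0]}' - 35;  python3 - <<'E'
from h import *
Rm,t=tool();print(t,Rm[:,0].round(4),np.degrees(np.arctan2(Rm[1,1],Rm[0,1])),readout.get_obs()['wrist_torque'])
E
```

```text
time_s: 11.68
tool_pos: [0.552, 0.1091, 0.1503]
tool_rot: [74.1, 89.4, -102.6]
force: [-1.0, -0.6, -3.8]
grip_width: 0.0338
[0.55201571 0.10911795 0.15029123] [-0.0022 -0.0098 -0.9999] -86.66987642066783 [-0.11039023  0.11771111 -0.08354068]
time_s: 11.92
tool_pos: [0.5521, 0.1091, 0.1502]
tool_rot: [76.4, 89.4, -100.3]
force: [-0.5, -1.5, -2.5]
grip_width: 0.0336
[0.55205807 0.1090683  0.15020558] [-0.0019 -0.0104 -0.9999] -86.67776138667139 [-0.19793972  0.31427391 -0.02248798]
```

```bash
python3 -m pendant '{"xyz":[[0,0,-0.001],[0,0,-0.0005],[0,0,0]],"turn":[0,0,0]}' - 35;  python3 - <<'E'
from h import *
Rm,t=tool();print(t,Rm[:,0].round(4),np.degrees(np.arctan2(Rm[1,1],Rm[0,1])),readout.get_obs()['wrist_torque'])
E
```

```text
time_s: 12.3
tool_pos: [0.552, 0.1091, 0.1501]
tool_rot: [78.7, 89.3, -98.0]
force: [-2.5, 0.0, 0.5]
grip_width: 0.0336
[0.55203699 0.10909238 0.15009918] [-0.0016 -0.0113 -0.9999] -86.67145893798744 [-0.28746023  0.52809886 -0.05094167]
```

```bash
python3 -m pendant '{"xyz":[[0,0,0],[0,0,0],[0,0,0],[0,0,0]],"turn":[0,0,0,0]}' 0.6 20;  python3 - <<'E'
from h import *
Rm,t=tool();print(t,Rm[:,0].round(4),np.degrees(np.arctan2(Rm[1,1],Rm[0,1])),readout.get_obs()['wrist_torque'])
shot('side','s12')
im=cv2.imread('pics/s12.png'); cv2.imwrite('pics/s12c.png',cv2.resize(im[180:300,150:290],(700,600),interpolation=3))
E
```

```text
time_s: 12.8
tool_pos: [0.5539, 0.11, 0.15]
tool_rot: [101.5, 89.5, -75.2]
force: [0.4, -0.0, 0.5]
grip_width: 0.0515
[0.5538688  0.10996868 0.14998839] [ 0.0023 -0.0089 -1.    ] -86.66510316178798 [ 0.05639148  0.02327158 -0.01354582]
```

View pics/s12c.png

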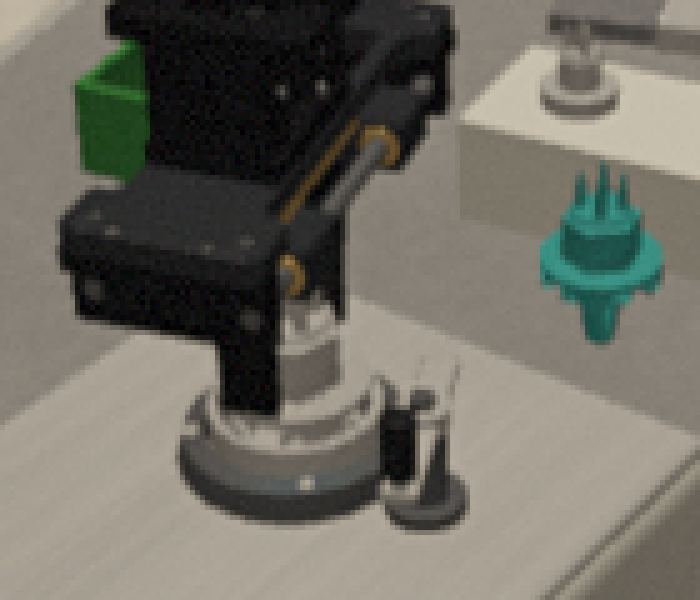

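```bash
python3 -m pendant '{"xyz":[[-0.0015,-0.0008,0.01],[0,0,0.02],[0,0,0.03],[0,0,0.04],[-0.03,0,0.03],[-0.03,0,0],[0,0,0],[0,0,0]],"turn":[0,0,0,0,0,0,0,0]}' 0.6 20;  python3 - <<'E'
from h import *
Rm,t=tool();print(t,Rm[:,0].round(4),np.degrees(np.arctan2(Rm[1,1],Rm[0,1])))
shot('side','s13');im,cw=shot('wrist','w13')
pin('wrist','big_fork',cw,n=1)
im=cv2.imread('pics/s13.png'); a=cv2.resize(im[220:300,165:265],(500,400),interpolation=3)
im=cv2.imread('pics/w13.png')
b=rect(im,'wrist',cw,.5515,.109,.145,.05); cv2.circle(b,(200,200),120,(0,0,255),1)
cv2.imwrite('pics/s13c.png',np.hstack([a,b[:,50:350]]))
E
```

```text
time_s: 13.85
tool_pos: [0.4914, 0.1097, 0.289]
tool_rot: [130.6, 89.3, -46.0]
force: [0.3, -0.8, -0.0]
grip_width: 0.0521
[0.49139678 0.10966554 0.28897663] [ 0.0083 -0.0086 -0.9999] -86.61979920402672
wrist big_fork 0.88 [ 0.5236 -0.1525  0.0392]
```

View pics/s13c.png

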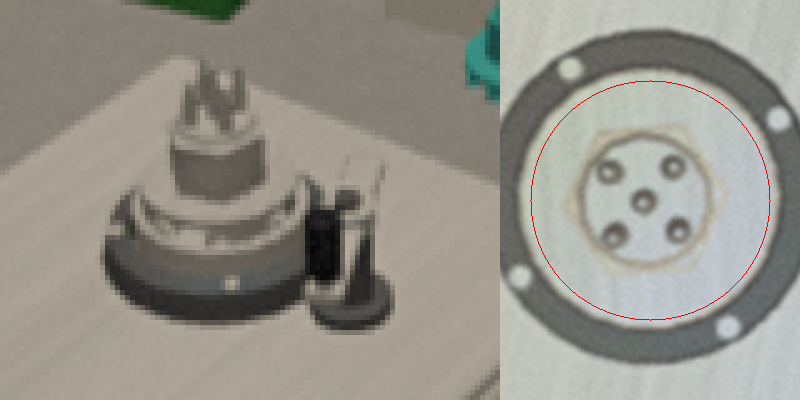

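View pics/w13.png

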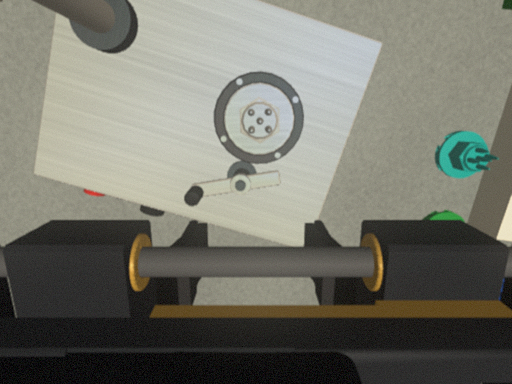

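```bash
python3 - <<'E'
from h import *
im=cv2.imread('pics/s13.png');cw=cam2world('side')
outs=[]
for dz in(0,.006):
    a=cv2.resize(im[220:300,170:250],(640,640),interpolation=3)[:600]
    for z,r,c in((.134,.034,(0,255,0)),(.145+dz,.030,(0,0,255)),(.134+dz,.030,(255,0,0)),(.169+dz,.017,(0,255,255))):
        pts=[]
        for t in np.linspace(0,2*np.pi,80):
            u,v=px('side',(.5513+r*np.cos(t),.109+r*np.sin(t),z),cw);pts.append([(u-170)*8+4,(v-220)*8+4])
        cv2.polylines(a,[np.array(pts,np.int32)],True,c,1)
    outs.append(a[150:550,:400] if 0 else cv2.resize(a,(400,375)))
cv2.imwrite('pics/s14.png',np.hstack(outs))
for n in('keeper_pivot','keeper_knob','keeper'): pin('wrist',n,cam2world('wrist'),n=2)
shot('side','s15'); pin('side','big_fork',cw,n=4);pin('side','fork_hub',cw,n=4);pin('side','keeper_knob',cw,n=1)
E
```

```text
wrist keeper_pivot 0.97 [0.4879 0.1243 0.1482]
wrist keeper_knob 0.8 [0.4815 0.162  0.1828]Traceback (most recent call last):
  File "<stdin>", line 13, in <module>
  File "h.py", line 14, in pin
    for d in f(name,thing)[:n]:
             ~^^^^^^^^^^^^
ValueError: it knows: big_fork, brush, coconut, dogs, fork_hub, fork_rack, fork_slots, keeper_knob, keeper_pivot, peeler, small_fork, spindle
```

View pics/s14.png

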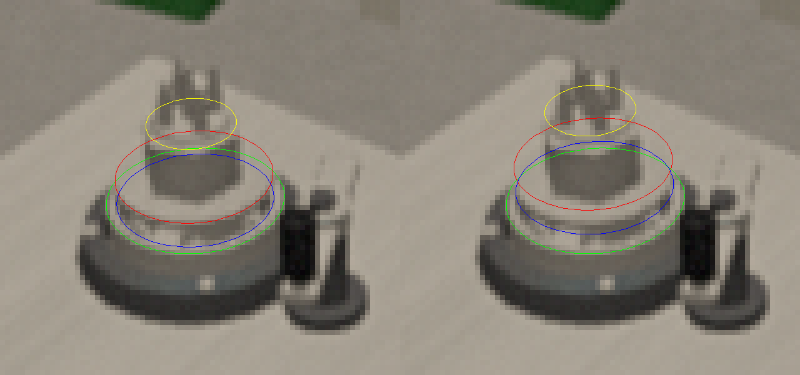

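```bash
python3 - <<'E'
from h import *
im,cw=shot('wrist','w16');print(tool()[1])
a=rect(im.copy(),'wrist',cw,.485,.145,.183,.04);b=rect(im.copy(),'wrist',cw,.485,.145,.151,.04)
cv2.circle(a,(200,200),35,(255,0,0),1)
cv2.imwrite('pics/r16.png',np.hstack([a,b])[:,:,::-1])
E
```

```text
[0.49103712 0.10978696 0.2878683 ]
```

View pics/r16.png

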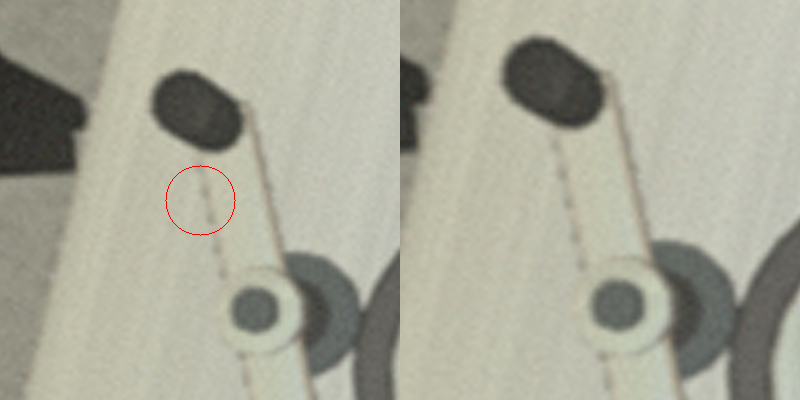

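```bash
python3 -m pendant '{"xyz":[[0,0.009,0],[0,0.009,0],[-0.002,0.009,0],[-0.002,0.009,0],[-0.002,0.009,0],[-0.002,0.009,0],[0,0,-0.01],[0,0,-0.01],[0,0,0],[0,0,0]],"turn":[-0.18,-0.18,-0.18,-0.18,-0.18,-0.18,-0.18,-0.18,-0.05,0]}' 0.42 10;  python3 - <<'E'
from h import *
Rm,t=tool();print(t,Rm[:,0].round(4),np.degrees(np.arctan2(Rm[1,1],Rm[0,1])),readout.get_obs()['qpos'])
E
```

```text
time_s: 15.4
tool_pos: [0.4988, 0.1234, 0.3197]
tool_rot: [-78.9, 83.2, 34.3]
force: [-0.5, 0.3, 0.8]
grip_width: 0.0364
[0.49875928 0.12344693 0.31974419] [ 0.0975  0.0666 -0.993 ] -156.79134794354476 [  75.57556775  -17.10345494  -74.48098131   96.30623929  -20.53309314
   83.02838277 -154.18419458]
```

```bash
python3 -m pendant '{"xyz":[[0,0,0],[0,0,0],[0,0,0],[0,0,0],[0,0,0]],"turn":[0.15,0.15,0.1,0,0]}' - 10;  python3 - <<'E'
from h import *
Rm,t=tool();print(t,Rm[:,0].round(4),np.degrees(np.arctan2(Rm[1,1],Rm[0,1])),readout.get_obs()['qpos'].round(1))
E
```

```text
time_s: 16.02
tool_pos: [0.4979, 0.1281, 0.3205]
tool_rot: [-79.6, 83.2, 57.7]
force: [-0.0, -0.7, 0.4]
grip_width: 0.0364
[0.49788247 0.12812461 0.32045446] [ 0.0633  0.1003 -0.9929] -132.72222558402416 [  71.4   -8.6  -76.5   95.1  -13.9   82.9 -136.7]
```

```bash
python3 -m pendant '{"xyz":[[-0.005,0.013,0],[-0.005,0.013,-0.01],[-0.005,0.011,-0.03],[0,0,-0.04],[0,0,-0.02],[0,0,0],[0,0,0]],"turn":[0,0,0,0,0,0,0]}' - 10;  python3 - <<'E'
from h import *
Rm,t=tool();print(t,Rm[:,0].round(4),np.degrees(np.arctan2(Rm[1,1],Rm[0,1])),readout.get_obs()['qpos'].round(1))
shot('wrist','w17');shot('side','s17')
E
```

```text
time_s: 16.9
tool_pos: [0.4789, 0.1721, 0.2162]
tool_rot: [-82.8, 83.5, 54.7]
force: [0.1, -1.1, 0.4]
grip_width: 0.0365
[0.47894139 0.17212151 0.21619365] [ 0.0656  0.0926 -0.9935] -132.54800155331685 [  61.9   -2.8  -78.6  105.8   -7.2   69.7 -147.1]
```

View pics/w17.png

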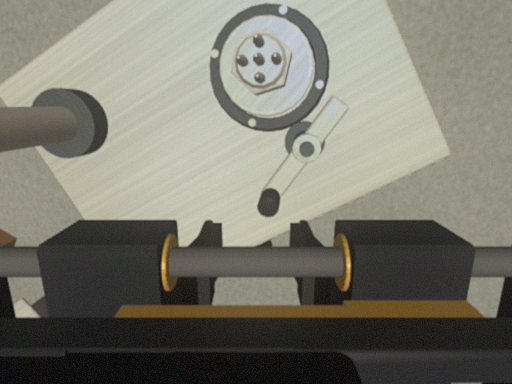

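View pics/s17.png

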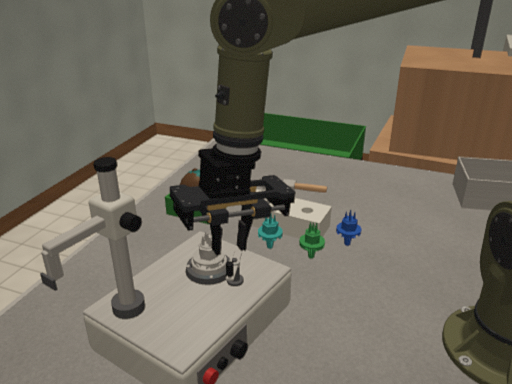

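```bash
python3 -m pendant '{"xyz":[[0,0,0],[0,0,0],[0,0,0],[0,0,0],[0,0,0],[0,0,0]],"turn":[0.15,0.15,0.15,0.15,0,0]}' - 10;  python3 - <<'E'
from h import *
Rm,t=tool();print(t,Rm[:,0].round(4),np.degrees(np.arctan2(Rm[1,1],Rm[0,1])),readout.get_obs()['qpos'].round(1))
im,cw=shot('wrist','w18');pin('wrist','keeper_knob',cw)
E
```

```text
time_s: 17.75
tool_pos: [0.4834, 0.1702, 0.2215]
tool_rot: [-88.8, 83.5, 83.6]
force: [-2.0, -0.5, 0.5]
grip_width: 0.0366
[0.4833888  0.17017054 0.22152234] [ 0.0126  0.112  -0.9936] -97.63369903632076 [  57.3    6.7  -78.6  102.9    0.8   72.8 -118.9]
wrist keeper_knob 0.62 [0.4816 0.1583 0.1835]
```

View pics/w18.png

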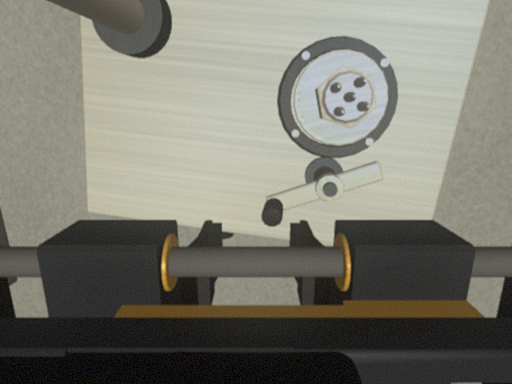

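```bash
python3 -m pendant '{"xyz":[[-0.001,-0.0055,0],[0,0,-0.015],[0,0,-0.01],[0,0,0]],"turn":[0,0,0,0]}' - 10;  python3 - <<'E'
from h import *
Rm,t=tool();print(t,Rm[:,0].round(4),np.degrees(np.arctan2(Rm[1,1],Rm[0,1])),readout.get_obs()['qpos'].round(1))
im,cw=shot('side','s19')
im=cv2.imread('pics/s19.png'); cv2.imwrite('pics/s19c.png',cv2.resize(im[190:310,170:310],(700,600),interpolation=3))
E
```

```text
time_s: 18.35
tool_pos: [0.4816, 0.1633, 0.194]
tool_rot: [-88.6, 83.7, 83.6]
force: [-0.2, 0.2, -0.6]
grip_width: 0.0365
[0.48159066 0.16328488 0.19395219] [ 0.0122  0.1093 -0.9939] -97.74608043236144 [  56.2    8.1  -77.5  105.5    2.5   69.8 -119.5]
```

View pics/s19c.png

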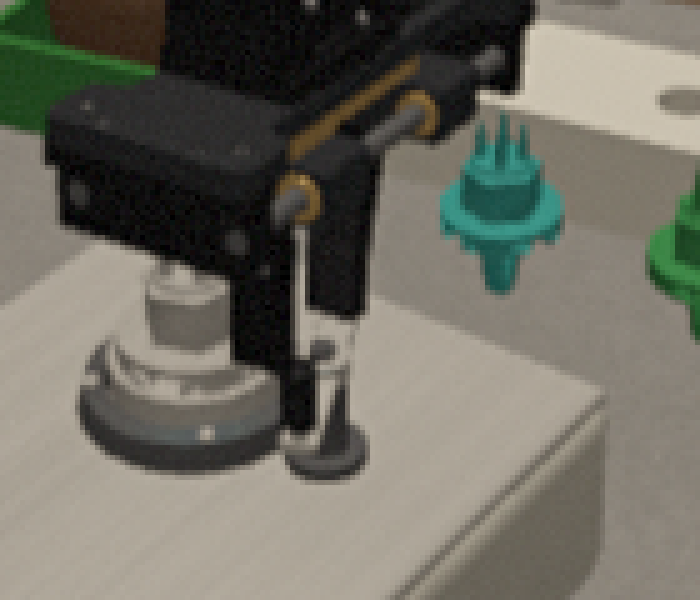

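```bash
python3 -m pendant '{"xyz":[[0.0005,0.001,-0.008],[0,0,-0.008],[0,0,-0.006],[0,0,0]],"turn":[0,0,0,0]}' - 10;  python3 - <<'E'
from h import *
Rm,t=tool();print(t,Rm[:,0].round(4),readout.get_obs()['qpos'].round(1),readout.get_obs()['force'])
im,cw=shot('side','s20')
im=cv2.imread('pics/s20.png'); cv2.imwrite('pics/s20c.png',cv2.resize(im[190:310,170:310],(700,600),interpolation=3))
E
```

```text
time_s: 18.9
tool_pos: [0.4824, 0.165, 0.1709]
tool_rot: [-88.8, 83.6, 83.5]
force: [-0.2, 0.4, 0.1]
grip_width: 0.0369
[0.48237004 0.16499436 0.1708749 ] [ 0.0125  0.1102 -0.9938] [  53.4   10.6  -76.1  107.1    5.1   67.3 -121.7] [-0.17326307  0.38479812  0.08693721]
```

View pics/s20c.png

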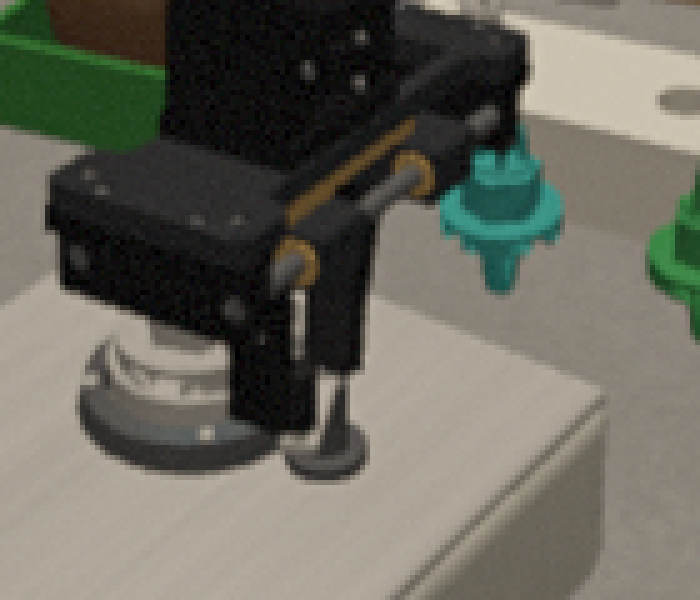

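```bash
python3 -m pendant '{"xyz":[[0,0,0],[0,0,0],[0,0,0]],"turn":[0,0,0]}' 0 8
```

```text
time_s: 19.32
tool_pos: [0.483, 0.1651, 0.1718]
tool_rot: [-89.6, 83.6, 82.6]
force: [-1.2, -3.5, -0.4]
grip_width: 0.0143
```

```bash
python3 -m pendant '{"xyz":[[-0.0081,-0.0022,0],[-0.0072,-0.0036,0],[-0.0063,-0.0049,0],[0,0,0]],"turn":[0.05,0.05,0.05,0]}' - 8;  python3 - <<'E'
from h import *
o=readout.get_obs();print(o['qpos'].round(1),o['wrist_torque'])
im,cw=shot('top','t21')
cv2.imwrite('pics/t21c.png',cv2.resize(im[150:250,80:180],(600,600),interpolation=3)[:,:,::-1])
E
```

```text
time_s: 19.82
tool_pos: [0.4628, 0.1559, 0.1719]
tool_rot: [-92.6, 83.5, 88.6]
force: [-1.2, -0.1, -0.8]
grip_width: 0.0142
[  58.8    4.4  -77.   109.2   -2.1   67.6 -106.2] [-0.25613799  0.28077965  0.0468684 ]
```

View pics/t21c.png

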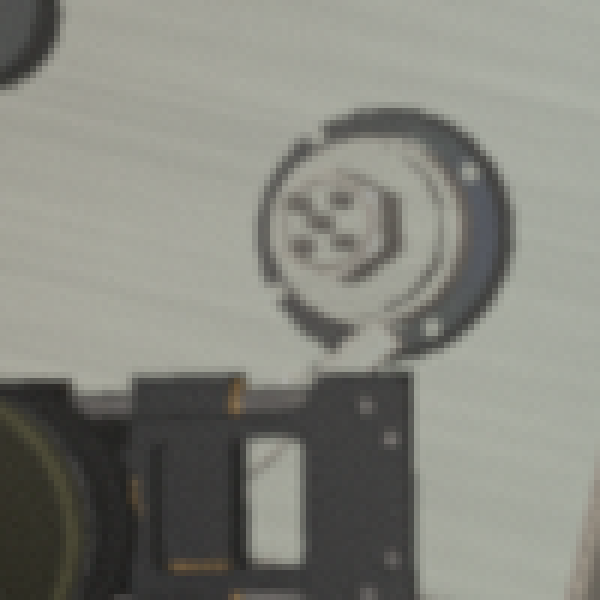

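```bash
python3 -m pendant '{"xyz":[[-0.0066,-0.0072,0],[-0.0041,-0.007,0],[-0.0012,-0.004,0],[0,0,0]],"turn":[0.05,0.05,0.05,0]}' - 8;  python3 - <<'E'
from h import *
o=readout.get_obs();print(o['tool_pos'],o['qpos'].round(1),o['wrist_torque'])
E
```

```text
time_s: 20.38
tool_pos: [0.451, 0.1419, 0.1722]
tool_rot: [-93.3, 83.1, 96.8]
force: [-0.3, -1.0, -1.3]
grip_width: 0.0135
[0.45095277 0.14193156 0.17216689] [ 62.6   0.3 -76.7 110.3  -7.   68.8 -91.6] [-0.39588095  0.01077514  0.00416551]
```

```bash
python3 -m pendant '{"xyz":[[-0.0012,-0.004,0],[-0.0005,-0.0025,0],[0,0,0]],"turn":[0,0,0]}' - 8; python3 -m pendant '{"xyz":[[-0.0003,-0.002,0],[0,0,0]],"turn":[0,0]}' - 8
```

```text
time_s: 20.75
tool_pos: [0.4485, 0.1376, 0.1722]
tool_rot: [-92.9, 82.9, 97.2]
force: [-0.5, 2.1, -2.0]
grip_width: 0.0136
time_s: 21.0
tool_pos: [0.4478, 0.1358, 0.1722]
tool_rot: [-92.5, 82.9, 97.6]
force: [-1.5, 2.9, -0.0]
grip_width: 0.0138
```

```bash
python3 -m pendant '{"xyz":[[-0.0003,-0.002,0],[0,0,0]],"turn":[0,0]}' - 8; python3 -m pendant '{"xyz":[[-0.0001,-0.002,0],[0,0,0]],"turn":[0,0]}' - 8
```

```text
time_s: 21.25
tool_pos: [0.447, 0.134, 0.1722]
tool_rot: [-92.1, 82.9, 98.0]
force: [-1.7, 3.7, -0.5]
grip_width: 0.0141
time_s: 21.5
tool_pos: [0.4467, 0.1331, 0.1722]
tool_rot: [-92.0, 82.8, 98.1]
force: [-1.8, 2.8, -1.7]
grip_width: 0.0139
```

```bash
python3 -m pendant '{"xyz":[[0,-0.003,0],[0,-0.002,0],[0,0,0]],"turn":[0,0,0]}' - 10; python3 -m pendant '{"xyz":[[0,-0.003,0],[0,-0.002,0],[0,0,0]],"turn":[0,0,0]}' - 10
```

```text
time_s: 21.88
tool_pos: [0.4466, 0.1331, 0.1722]
tool_rot: [-93.1, 82.4, 97.2]
force: [-0.1, 1.8, -1.6]
grip_width: 0.0137
time_s: 22.25
tool_pos: [0.4466, 0.1331, 0.1722]
tool_rot: [-94.2, 81.9, 96.2]
force: [-0.9, 2.0, -1.7]
grip_width: 0.0136
```

```bash
python3 -m pendant '{"xyz":[[0,0,0],[0,0,0],[0,0,0.01],[0,0,0.03],[0,0,0.04],[-0.02,0,0.04],[-0.02,0,0.0],[0,0,0],[0,0,0]],"turn":[0,0,0,0,0,0,0,0,0]}' 0.45 10;  python3 - <<'E'
from h import *
o=readout.get_obs();print(o['tool_pos'],o['qpos'].round(1))
im,cw=shot('wrist','w22');shot('side','s22')
t,_=shot('top','t22')
a=rect(im.copy(),'wrist',cw,.51,.12,.150,.075)
p=lambda x,y:(int(200+(x-.51)/.075*200),int(200-(y-.12)/.075*200))
cv2.line(a,p(.4911,.1238),p(.5513,.109),(255,0,0),1)
b=cv2.resize(t[150:250,80:180],(400,400),interpolation=3)
cv2.imwrite('pics/r22.png',np.hstack([a,b])[:,:,::-1])
E
```

```text
time_s: 23.38
tool_pos: [0.4093, 0.1268, 0.3024]
tool_rot: [-99.7, 82.4, 90.5]
force: [-0.9, 0.8, -0.1]
grip_width: 0.0393
[0.40930671 0.12678071 0.3024135 ] [ 47.9 -16.9 -49.8 104.7 -20.4  86.6 -79.2]
```

View pics/r22.png

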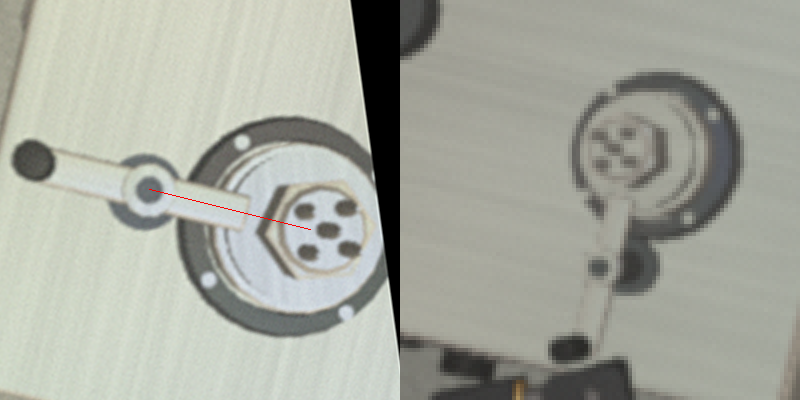

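View pics/w22.png

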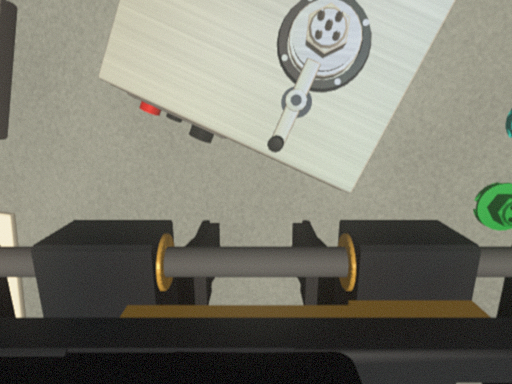

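```bash
python3 - <<'E'
from h import *
cw=cam2world('wrist'); print(readout.get_obs()['time_s'])
f=lambda u,v,z:ray('wrist',u,v,z,cw)[:2]
ang=lambda a,b:np.degrees(np.arctan2(*(b-a)[::-1]))
print(ang(f(350,190,.11),f(100,77,.11)),ang(f(350,190,.11),f(455,0,.11)))
im=cv2.imread('pics/w22.png'); cv2.imwrite('pics/w22c.png',cv2.resize(im[0:200,80:360],(784,560),interpolation=3))
ti=cam2world('top')
for a,b in(((39,222),(176,253)),((65,123),(201,153)),((176,253),(201,153))):
    print(ang(ray('top',*a,.11,ti)[:2],ray('top',*b,.11,ti)[:2]))
E
```

```text
23.525
76.71073760531513 -14.09314461388077
-102.8863989295444
-103.16834551736491
-14.083600149133767
```

View pics/w22c.png

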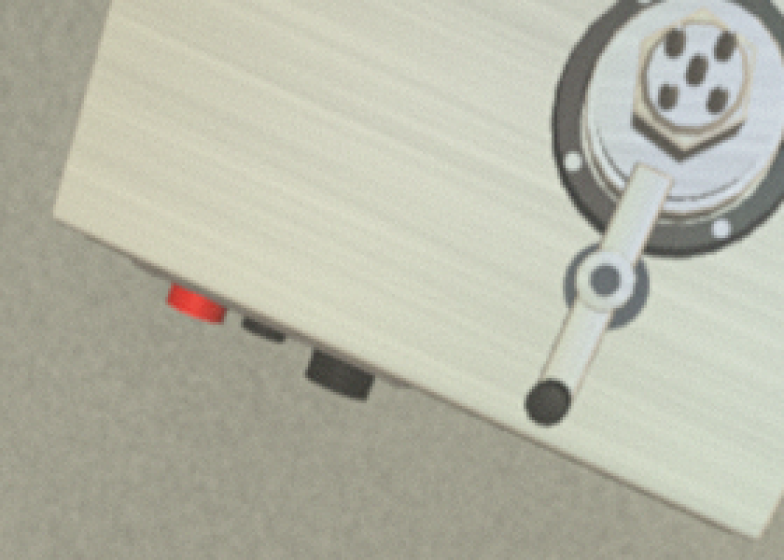

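```bash
python3 - <<'E'
from h import *
cw=cam2world('wrist')
f=lambda u,v,z:ray('wrist',80+u/2.8,v/2.8,z,cw)[:2]
ang=lambda a,b:np.degrees(np.arctan2(*(b-a)[::-1]))
print(ang(f(546,375,.152),f(636,165,.152)),ang(f(576,385,.152),f(671,182,.152)))
print(f(654,173,.152),f(605,280,.155),f(546,400,.183))
E
```

```text
-12.653026378456016 -14.033858551511589
[0.52529028 0.11410005] [0.49005324 0.12269342] [0.45055977 0.13275876]
```

```bash
python3 - <<'E'
import cv2
im=cv2.imread('pics/s22.png'); cv2.imwrite('pics/s22c.png',cv2.resize(im[150:310,150:360],(788,600),interpolation=3))
E
```

```text
(no output)
```

View pics/s22c.png

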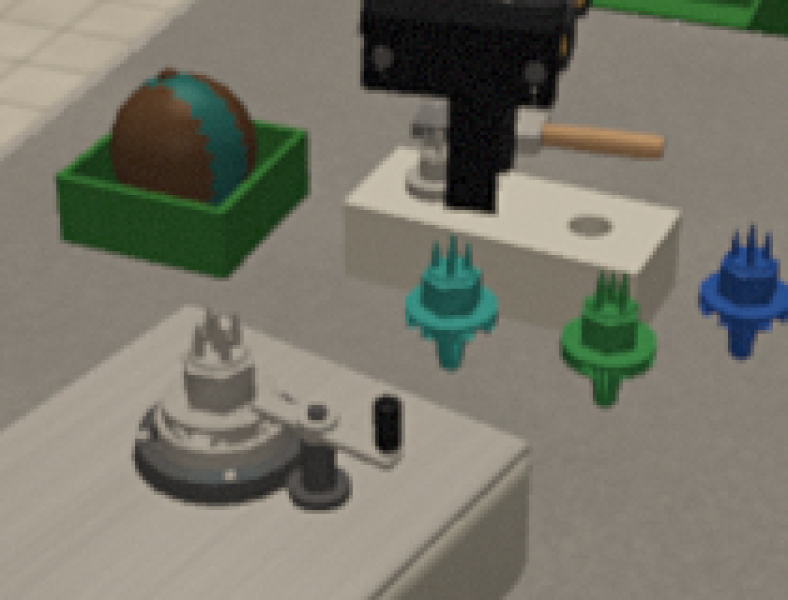

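The side view shows the fork seated upright, the keeper's tongue over its flange, and nothing else disturbed.

```bash
python3 -c "
from cell import sign_off
print(sign_off())"
```

```text
the job is handed in; nothing more can be done
None
```

The big fork is in the peeler's spindle with the keeper swung over its flange, and I handed the job in at about 23.5 s of the 67 s allowed.

**How it was done**
- I gripped the fork by its hub, lifted it out of the rack and turned it about 42° in the air, to line its slots up with the dogs I had seen in the images.
- Because it was already lined up, it dropped straight over the dogs and no turning under pressure was needed. I lowered it until it stopped with about 5 N of contact, then let go.
- I then gripped the keeper's knob lightly and drew it round until it would go no further.

**Last checks**
- **Fork:** the side view matched the flange and hub outlines for a fork that is home, not one riding 6 mm higher on the dogs.
- **Keeper:** the bar lies at about -13.3° against the peeler's axis at about -13.5°, so it is at its stop. The tongue ends about 4 mm inside the flange rim by my measurement; the task says 6 mm, which is within the camera error.
- **Everything else:** the small fork, coconut, brush and coloured look-alikes were not touched, and the gripper was clear of everything.

**What went wrong**
- My first turn towards the knob ran the last joint up to its range limit, reading -154.18° against -154.24°, and left the tool tilted about 7°. I turned back and pulled the knob with the tool tilted. No reading I took was past a joint range or force limit, though I did not record values within each move.

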